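Press the loose stud of a wooden scoop home in a toggle-clamp jig

ROBOT

A 7-joint arm with a two-finger parallel gripper is mounted at the origin on the work surface. World frame = base frame: x ahead of the robot, y to its left, z up, the work surface at z = 0. Lengths are in m, angles in rad, forces in N, time in s.
With the tool pointing down it reaches from about 0.35 to 0.9 m from the base axis. Payload 19.9 kg.
Tool frame: the origin (TCP) lies between the finger pads; the fingertips stand 19 mm ahead of it and the grasp point (between the pads) is the TCP; z points along the fingers, y is the line along which they close (so a half turn about z gives the same grasp; the last joint's range is limited). The gripper opens to 94 mm and grips with 3 to 60 N. Pads are 16 mm wide; open, the fingers measure 119 mm over their backs; the gripper's body (75 mm by 177 mm) begins 78 mm behind the grasp point.
Start: joints at [1.077, 0.417, -0.01, 1.614, 0.005, 1.111, -0.053], TCP at [0.273, -0.562, 0.224] pointing down, gripper open.
Joint ranges: [-2.81, 2.81], [-0.39, 2.02], [-1.27, 1.25], [0.06, 2.57], [-1.19, 4.33], [0.19, 2], [-2.82, 2.82]. Speed limits (rad/s): [1.89, 1.89, 2.39, 2.39, 3.01, 3.01, 3.01].

INTERFACE

Orientations are given as a 3x3 rotation matrix whose columns are the frame's x, y, z axes.
In Python, from rig import robot gives the robot as it stands. Calls block until the motion is done:
- robot.move_ptp(position, orientation): joint-space move of the TCP to a pose.
- robot.move_linear(position, velocity=0.15, frame=None, threshold=None): straight line of the TCP; frame=None keeps the orientation; velocity is the mean speed in m/s. With threshold (N) it stops when the force on the tool has changed by that much, and returns True; else False.
- robot.goto_joints(angles): joint-space move.
- robot.gripper_to(opening): finger opening in m; the grip force is fixed at half the most; returns when the fingers have stopped.
- robot.pause(seconds).
- robot.ik(position, orientation): joint angles nearest the present ones, or None.
- robot.get_state(): the state.
- robot.grab_frame(name): name is "side" or "top"; returns the picture (480x640x3 uint8, red, green, blue); there is no depth.
- robot.camera_info(name): a dict with "fx", "fy", "cx", "cy" (pixels), "dist" ([k1, k2, p1, p2, k3] as OpenCV has them; the pictures are not rectified), "rvec" (rotation vector, rad) and "tvec" (3), from world to camera coordinates, as OpenCV has them. Camera axes: x right, y down, z forward; pixel columns grow to the right and rows downward; lengths in m; the calibration is good to about 2 mm. A picture is of the moment at which its call begins. camera_info takes no time and is no camera call.
A pose or a line that the arm cannot do raises robot.PlanningError and nothing moves.
- robot.sign_off(): hands the job in; it is judged then, once.
The state is a dict: "time": time; "qpos": joint angles; "joint_vel": joint speeds; "effort": joint torques, N m; "ee_pos": TCP position; "tool_rot": TCP orientation; "force": force on the tool from outside, world axes, zero at the start; "moment": the same for the moment, N m; "opening": finger opening in m; "grasp_force": force on a finger pad.
Only numpy, scipy, OpenCV 4.12 (cv2) and the standard library are available. Lean on these libraries where they do the work, as an engineer would, in place of code of your own. Each camera call takes 0.05 s, during which the arm holds its last target. There are 200 camera calls.

TASK

The wooden scoop, tucked handle-first under the dish rack, has a loose brass stud standing up from its handle. Lay the scoop flat in the nest of the press jig, head first under the strap and fully home against the stop, then swing the toggle clamp over centre so that its pad presses the stud down and the clamp stays locked for a moment with your hand off it. Then swing the clamp back fully open, leaving the mended scoop in the nest and the other things on the counter where they are.

Things in the scene. Friction and masses are not known exactly. Their poses are not given: they have to be found in the camera images.
- scoop: Wooden flour scoop, 0.14 kg, flat underside. Origin: underside, middle of the joint of head and handle; +x points to the head's mouth. Head: box open at top and mouth, x 0 to 72 mm, 60 wide, 34 high, walls 5 (back 10), floor 6. Handle: bar, x 0 to -115 mm, 22 wide, 18 high, underside flush. Starts flat on the counter, head in front of the dish rack, handle under its slats.
- scoop_grip (a point): Middle of the scoop's handle, scoop x = -75 mm, 9 mm above the underside. Under the rack at the start, so there only the head can be taken; the nest leaves no finger room beside the head, so it is loaded by the handle.
- stud (a joint): Travel of the brass stud in the scoop, m: 0 = standing proud (its head 7 mm clear of the handle), 0.007 = pressed home. Tight fit: it slides only at about 9 N and stays where it is pushed.
- stud_top (a point): Centre of the top of the stud's brass head, a disc 18 mm across and 3 mm thick, on the scoop's handle 16 mm behind the scoop's origin (scoop x = -16 mm).
- jig: Dark wooden press jig fixed to the counter. Origin: counter level, under the hinge of the clamp's arm. Board x -165 to 90 mm, y +-60 mm, 15 mm thick. The nest is on its -x part; the steel clamp (plates x -24 to 72 mm, 95 high) has its arm towards -x and handle towards +x. Open, both stand up: arm tip 205 mm high, pad near x -94 mm. Past the board's ends is bare counter.
- nest_strap (a point): Middle of the strap's underside, 62 mm above the counter, jig x -60 mm; strap 25 mm long in x, 8 thick, lying on two cheeks 66 mm apart (inside; x -105 to -30 mm, 62 high). A flared entry, 45 mm high, reaches to jig x -131 mm. The scoop slides in along the jig's +x on the board, mouth first, under the strap.
- nest_seat (a point): Where the scoop's origin is when it is fully home in the nest, mouth against the stop (stop's face at jig x -39 mm, 45 mm high): jig x -111 mm, y 0, on the board's top (15 mm above the counter). Same axes as the jig; the scoop's axes agree with them when home.
- clamp (a joint): Angle of the clamp's handle, rad: 0 = fully open (97 degrees above level jig +x, so just past upright), grows as it comes down towards jig +x; dead centre 1.45; stop at 1.57 = over centre, locked (7 degrees above level). It drives the arm: the pad meets a proud stud at about 1.15; at dead centre the sprung pad pushes with about 19 N. Hinge friction 0.2 N m: it stays where left.
- clamp_hinge (a point): Hinge axis of the clamp's handle: jig x = 50 mm, y = 0, 43 mm above the counter; the axis is along the jig's y.
- clamp_ball (a point): Centre of the black ball, 28 mm across, at the end of the clamp's handle, 125 mm from clamp_hinge; the handle itself is a steel rod 14 mm thick. The ball can be pinched from above with the fingers on either side along the jig's y, and turns between them.
- pad: Black rubber pad, 16 mm across, on the sprung spindle at the tip of the clamp's arm; origin: middle of its face. Clamped, it stands on jig x -125 mm, above the stud of a scoop that is home.
- rack: Light wooden slatted dish rack, fixed. Origin: counter level, middle of its front edge, which faces its +x. Covers x -212 to 0, y +-150 mm; slats' underside 70, top 80 mm above the counter; end rails (underside 58) and feet, 20 wide, at y +-140 mm. Pegs, 153 high, start 66 mm behind the front; two steel bowls stand upright from about 95 mm behind it, to 205 high.
- tub: Lime green plastic tub 110 x 150 x 70 mm, bystander. Origin under its middle.
- glass_pot: Glass storage pot, 84 mm across, 100 mm high, bystander. Origin under its middle.
- mug: White mug, 76 mm across, 85 mm high, bystander. Origin under its middle.
- spoon_rest: Ceramic spoon rest, round, 110 mm across, 18 mm high, bystander. Origin under its middle.
- wooden_spoon: Wooden spoon, 220 mm long, lying, bystander.
- salt_jar: Small salt jar, 48 mm across, 75 mm high, bystander. Origin under its middle.
Mind the look-alikes: they are no part of the job. Leave any pink look-alike of the scoop alone.

How it is judged:
By the outcome, as a careful person would: the job done as asked, in the order asked, and still so for the second after the job is handed in, with the robot touching nothing.
It also fails if it takes over 70 s, if anything falls off the work surface, if the arm or the gripper's body presses on something with over 40 N, if the wrist force passes 120 N, or if a joint passes its speed limit or range.

## Working session

There is one attempt and no reset: what is moved stays moved. The work goes in short steps, each a Python script; the robot and the scene stay as the last script left them, time stands still between calls to the robot, and variables do not carry over. Pictures are saved under pics/ and viewed, at most 10 in all, crops included, and the job is handed in when it is done.

```bash
ls; mkdir -p pics
cat > h.py <<'E'
import numpy as np, cv2
from rig import robot
def cam(n):
    c=robot.camera_info(n); K=np.array([[c["fx"],0,c["cx"]],[0,c["fy"],c["cy"]],[0,0,1.]])
    return K,np.array(c["dist"],float),np.array(c["rvec"],float),np.array(c["tvec"],float).ravel()
def ray(n,uv):
    K,d,r,t=cam(n); R=cv2.Rodrigues(r)[0]
    p=cv2.undistortPoints(np.array(uv,float).reshape(-1,1,2),K,d).reshape(-1,2)
    D=np.c_[p,np.ones(len(p))]@R
    return -R.T@t,D
def onz(n,uv,z):
    o,D=ray(n,uv); return o+D*((z-o[2])/D[:,2])[:,None]
def proj(n,P):
    K,d,r,t=cam(n); return cv2.projectPoints(np.array(P,float).reshape(-1,1,3),r,t,K,d)[0].reshape(-1,2)
def snap(n,f):
    im=robot.grab_frame(n); cv2.imwrite(f"pics/{f}.png",im[:,:,::-1]); return im
E
python3 - <<'E'
from h import *
for n in("top","side"):
    snap(n,n+"0"); print(n,ray(n,[[320,240]]),robot.camera_info(n))
E
```

```text
pics
top (array([0.3830322 , 0.00969717, 1.17950255]), array([[ 0.1055697 ,  0.02370924, -0.99415099]])) {'fx': 439.80590653415913, 'fy': 439.80590653415913, 'cx': 319.0318505860604, 'cy': 237.27349403729124, 'dist': array([-0.0506922,  0.       ,  0.       ,  0.       ,  0.       ]), 'rvec': array([ 2.15448223, -2.14859212,  0.09281331]), 'tvec': array([0.0383047 , 0.51250177, 1.12867562])}
side (array([0.2169401 , 0.54332753, 0.81170446]), array([[ 0.32159261, -0.59790631, -0.73446817]])) {'fx': 434.2411759244229, 'fy': 434.2411759244229, 'cx': 312.30773707336033, 'cy': 242.86166193937552, 'dist': array([-0.08551079,  0.        ,  0.        ,  0.        ,  0.        ]), 'rvec': array([ 0.67293548, -2.67658983,  1.03040273]), 'tvec': array([0.46557906, 0.26595819, 0.8447688 ])}
```

View pics/top0.png

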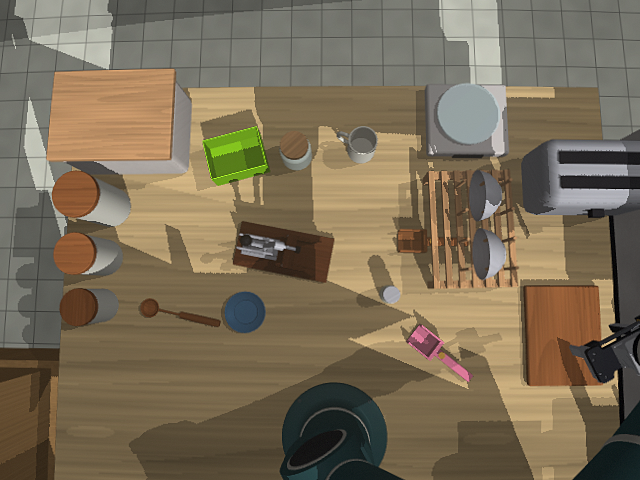

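View pics/side0.png

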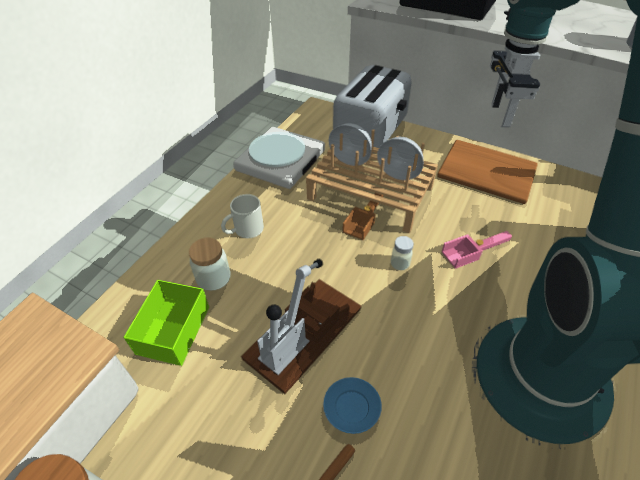

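The top view shows the brown scoop head at about (410,240) in front of the rack (430–515, 170–288). The jig is at about (285,250), with its clamp on the left and its nest on the right. There are two scoop-like things: brown at (410,240), with its handle under the rack, and pink at (425,342), in the open. The brown one fits the description. I'll confirm it and measure it in an enlarged crop.

Run:
```python
from h import *
t=cv2.imread("pics/top0.png"); s=cv2.imread("pics/side0.png")
a=cv2.resize(t[205:280,385:485],(400,300),interpolation=cv2.INTER_CUBIC)  # x4
b=cv2.resize(t[212:287,230:340][:, :100],(400,300),interpolation=cv2.INTER_CUBIC)
c=cv2.resize(s[180:255,325:425],(400,300),interpolation=cv2.INTER_CUBIC)
d=cv2.resize(s[250:400,210:410],(400,300),interpolation=cv2.INTER_CUBIC)
cv2.imwrite("pics/crop1.png",np.vstack([np.hstack([a,b]),np.hstack([c,d])]))
def show(n,x0,y0,w,h):
    im=cv2.imread(f"pics/{n}0.png")[y0:y0+h,x0:x0+w]
    return cv2.cvtColor(im,cv2.COLOR_BGR2HSV)
h=show("top",395,228,45,26)
for y in range(0,26,5): print([tuple(int(v) for v in h[y,x]) for x in range(0,45,6)])
h=show("top",300,225,40,60)
for y in range(0,60,12): print([tuple(int(v) for v in h[y,x]) for x in range(0,40,8)])
```

```text
[(18, 97, 147), (17, 105, 95), (17, 102, 90), (18, 100, 89), (19, 99, 88), (18, 96, 85), (15, 119, 173), (17, 104, 88)]
[(19, 97, 153), (12, 153, 132), (13, 150, 126), (13, 142, 95), (14, 148, 79), (13, 144, 78), (15, 118, 123), (16, 114, 146)]
[(19, 97, 113), (13, 154, 151), (13, 149, 127), (13, 151, 132), (13, 139, 79), (13, 144, 83), (15, 114, 78), (15, 120, 195)]
[(19, 97, 116), (13, 142, 99), (14, 142, 79), (14, 136, 77), (13, 141, 78), (13, 146, 84), (16, 115, 60), (14, 116, 211)]
[(20, 96, 201), (13, 143, 98), (14, 134, 76), (13, 146, 75), (14, 137, 78), (13, 150, 80), (17, 100, 64), (14, 118, 186)]
[(19, 95, 150), (19, 91, 157), (18, 95, 137), (19, 95, 99), (20, 97, 79), (19, 94, 92), (18, 101, 73), (14, 116, 182)]
[(19, 96, 112), (19, 94, 114), (19, 96, 175), (19, 96, 176), (19, 96, 175)]
[(11, 133, 65), (11, 133, 65), (12, 139, 64), (11, 156, 88), (20, 91, 106)]
[(14, 90, 48), (13, 132, 60), (11, 147, 90), (11, 140, 93), (16, 111, 129)]
[(12, 138, 59), (13, 140, 62), (12, 150, 85), (11, 144, 87), (19, 95, 174)]
[(14, 130, 51), (11, 134, 61), (12, 146, 89), (12, 145, 86), (19, 94, 180)]
```

View pics/crop1.png

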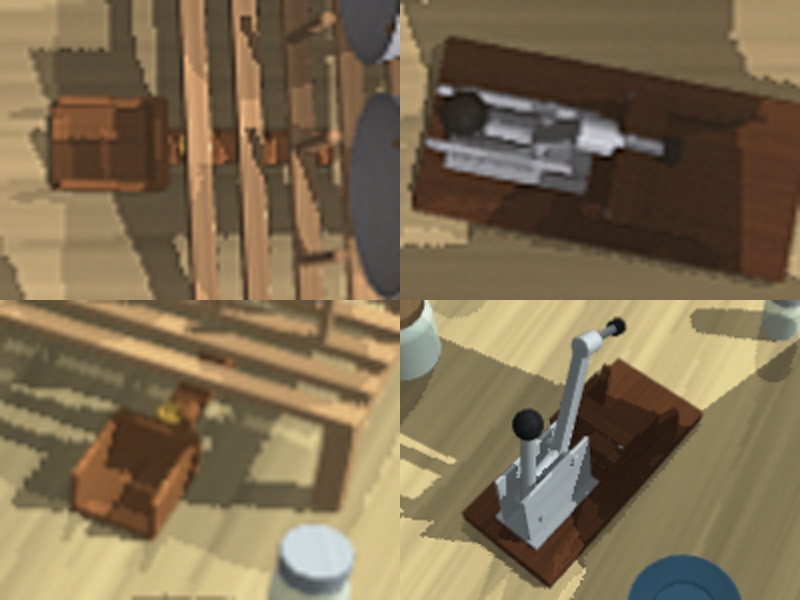

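The crop confirms it: the brown scoop at (397–427, 229–252) has a brass stud at about (430,241) on a handle running under the slats, so it is the right one. Clamp ball is at about (345,28)+ in the crop, and the jig board is a clear quadrilateral. Next I'll measure both.

```bash
cat >> h.py <<'E'
def rect(n,im,box,z,f):
    x0,y0,x1,y1=box; hsv=cv2.cvtColor(im,cv2.COLOR_RGB2HSV)
    m=np.zeros(hsv.shape[:2],np.uint8); m[y0:y1,x0:x1]=(f(hsv[y0:y1,x0:x1].astype(int))*255).astype(np.uint8)
    m=cv2.morphologyEx(m,cv2.MORPH_OPEN,np.ones((3,3)))
    c=max(cv2.findContours(m,cv2.RETR_EXTERNAL,cv2.CHAIN_APPROX_NONE)[0],key=cv2.contourArea)
    hull=cv2.convexHull(c).reshape(-1,2).astype(float)
    P=onz(n,hull,z)[:,:2]
    (cx,cy),(w,h),a=cv2.minAreaRect((P*1000).astype(np.float32))
    if w<h: w,h,a=h,w,a-90
    a=np.radians(a); a=a if np.sin(a)>0 else a+np.pi   # long axis pointing to +y
    return np.array([cx,cy])/1000,w+2.6,h+2.6,a,hull
wood=lambda h:(h[...,0]<=15)&(h[...,1]>=122)
E
python3 - <<'E'
from h import *
im=cv2.imread("pics/top0.png")[:,:,::-1].copy()
c,w,h,a,hu=rect("top",im,(225,212,345,292),.015,lambda h:(h[...,2]<105)&(h[...,1]>112)&(h[...,0]<16)|((h[...,1]<80)&(h[...,0]<180)&False))
u=np.array([np.cos(a),np.sin(a)]); print("board",c,w,h,np.degrees(a),"origin",c+u*.0375,hu.min(0),hu.max(0))
o=c+u*.0375; v=np.array([-u[1],u[0]])
c,w,h,a2,hu=rect("top",im,(388,222,428,262),.034,wood)
print("head",c,w,h,np.degrees(a2),hu.min(0),hu.max(0))
for b in [(422,232,436,250)]:
    hsv=cv2.cvtColor(im,cv2.COLOR_RGB2HSV); m=(hsv[...,0]>=19)&(hsv[...,0]<32)&(hsv[...,1]>150)
    ys,xs=np.nonzero(m[b[1]:b[3],b[0]:b[2]]); print("stud",len(xs)); 
    if len(xs): p=[xs.mean()+b[0],ys.mean()+b[1]]; print(p,onz("top",[p],.028))
def dark(n,box):
    i=cv2.imread(f"pics/{n}0.png")[box[1]:box[3],box[0]:box[2]].max(2); m=(i<45).astype(np.uint8)
    k=cv2.connectedComponentsWithStats(m); j=1+k[2][1:,4].argmax(); return k[3][j]+np.array(box[:2]),k[2][j]
bt,s1=dark("top",(232,228,258,250)); bs,s2=dark("side",(262,300,286,325)); print(bt,s1,bs,s2)
o1,d1=ray("top",[bt]);o2,d2=ray("side",[bs])
A=np.c_[d1[0],-d2[0]]; s=np.linalg.lstsq(A,o2-o1,rcond=None)[0]; p,q=o1+d1[0]*s[0],o2+d2[0]*s[1]
print("ball",(p+q)/2,np.linalg.norm(p-q),"expect",o+u*.035,.167,"jig coords",((p+q)/2)[:2]@np.c_[u,v]-o@np.c_[u,v])
# slat front edge: columns per row
print("rack front", onz("top",[[430,210],[434,278]],.08))
Rz=np.array([[u[0],v[0]],[u[1],v[1]]])
J=lambda x,y,z:[*(o+x*u+y*v),z]
print("board corners side px",proj("side",[J(-.165,-.06,.015),J(-.165,.06,.015),J(.09,.06,.015),J(.09,-.06,.015)]).round(), "top", proj("top",[J(-.165,-.06,.015),J(-.165,.06,.015),J(.09,.06,.015),J(.09,-.06,.015)]).round())
E
```

```text
board [0.47676917 0.13590067] 255.0310302734375 122.70629272460937 79.00476837158203 origin [0.48392144 0.17271228] [233. 222.] [333. 282.]
head [ 0.50378024 -0.20452937] 78.93580780029296 63.00168380737305 90.0690692514181 [398. 229.] [427. 252.]
stud 4
[np.float64(430.0), np.float64(240.5)] [[ 0.50438765 -0.25167133  0.028     ]]
[244.88709677 239.        ] [ 8  7 12 10 62] [273.19161677 312.32335329] [  4   5  15  15 167]
ball [0.49236199 0.20909171 0.164846  ] 0.001091055442880367 expect [0.49059689 0.20706979] 0.167 jig coords [ 0.03732146 -0.00134706]
rack front [[ 0.57638831 -0.24177912  0.08      ]
 [ 0.4052641  -0.24768469  0.08      ]]
board corners side px [[320. 277.]
 [362. 304.]
 [284. 390.]
 [241. 355.]] top [[334. 238.]
 [326. 283.]
 [232. 264.]
 [241. 220.]]
```

```bash
cat >> h.py <<'E'
JO=np.array([.4845,.1735]); JA=np.radians(79.0)
U=np.array([np.cos(JA),np.sin(JA)]); V=np.array([-U[1],U[0]])
J=lambda x,y,z: np.array([*(JO+x*U+y*V),z])
def R(a,s=1):
    x=s*np.array([np.cos(a),np.sin(a),0]); z=np.array([0,0,-1.]); return np.c_[x,np.cross(z,x),z]
def ball(th):   # clamp angle -> jig-frame ball position
    e=np.radians(97)-th; return J(.05+.125*np.cos(e),0,.043+.125*np.sin(e))
def st():
    s=robot.get_state(); print("t %.2f pos %s open %.4f grip %.1f F %s"%(s["time"],np.round(s["ee_pos"],4),s["opening"],s["grasp_force"],np.round(s["force"],1))); return s
E
python3 - <<'E'
from h import *
s=st(); print(s["tool_rot"].round(2))
for sg in(1,-1):
    for n,p,a in [("head",[.504,-.197,.022],np.pi/2),("hi",[.504,-.197,.4],np.pi/2),("nest",J(-.181,0,.036),JA),("ball0",ball(0),JA),("ball1",ball(1.6),JA),("ballhi",ball(0)+[0,0,.12],JA)]:
        q=robot.ik(p,R(a,sg)); print(sg,n,None if q is None else np.round(q,2))
print("jar",onz("top",[[391,294]],.075))
E
```

```text
t 0.10 pos [ 0.2727 -0.562   0.2239] open 0.0938 grip 0.0 F [0.6 0.  0.7]
[[ 0.9   0.44 -0.  ]
 [ 0.44 -0.9   0.  ]
 [-0.   -0.   -1.  ]]
1 head [ 0.62  0.58 -0.38  1.95  0.33  0.67  0.03]
1 hi [ 0.67  0.17 -0.42  1.56  0.07  1.43  0.25]
1 nest [ 0.35  0.45 -0.48  2.16  0.36  0.6  -0.58]
1 ball0 [ 0.36  0.53 -1.05  1.87  0.53  1.05 -1.1 ]
1 ball1 [ 0.04  0.85 -0.98  1.72  0.82  1.04 -1.43]
1 ballhi [ 0.36  0.34 -1.01  1.74  0.3   1.23 -0.91]
-1 head [ 0.15  0.56  0.21  1.96 -0.19  0.63 -2.67]
-1 hi [-0.57  0.25  1.08  1.59 -0.22  1.43 -2.61]
-1 nest [ 0.82  0.7  -1.09  2.15  0.87  0.84  2.13]
-1 ball0 [ 0.38  0.55 -1.08  1.87  0.55  1.06  2.02]
-1 ball1 [ 0.09  0.92 -1.09  1.72  0.91  1.1   1.65]
-1 ballhi [ 0.41  0.36 -1.08  1.74  0.34  1.24  2.19]
jar [[ 0.36551524 -0.14111814  0.075     ]]
```

Run:
```python
from h import *
p=np.array([.504,-.197,.0]); a=np.pi/2
robot.move_linear([.273,-.562,.36],velocity=.3)
robot.move_ptp(p+[0,0,.36],R(a)); st()
robot.move_linear(p+[0,0,.09],velocity=.25)
print(robot.move_linear(p+[0,0,.0225],velocity=.08,threshold=6)); st()
robot.gripper_to(.045); s=st()
robot.move_linear(s["ee_pos"]+[0,0,.003],velocity=.05)
robot.move_linear(s["ee_pos"]+[0,.11,.003],velocity=.12); st()
robot.move_linear(s["ee_pos"]+[0,.11,0],velocity=.05); st()
robot.gripper_to(.094)
robot.move_linear(s["ee_pos"]+[0,.11,.1],velocity=.25)
robot.move_linear(s["ee_pos"]+[0,.0,.16],velocity=.25); st()
im=snap("top","t1"); i2=snap("side","s1")
cv2.imwrite("pics/c1.png",np.hstack([cv2.resize(im[180:300,300:460],(400,300)),cv2.resize(i2[160:310,300:500],(400,300))])[:,:,::-1])
```

```text
t 2.29 pos [ 0.5036 -0.1985  0.3598] open 0.0940 grip 0.0 F [-0.5  0.1 -0.7]
False
t 4.52 pos [ 0.5043 -0.1971  0.0229] open 0.0942 grip 0.0 F [ 0.3  0.1 -0.4]
t 5.14 pos [ 0.5041 -0.197   0.0226] open 0.0599 grip 30.0 F [0.1 0.5 2.2]
t 6.46 pos [ 0.5041 -0.0878  0.0256] open 0.0598 grip 30.0 F [ 0.3 -0.7 -1.8]
t 6.71 pos [ 0.5043 -0.0877  0.0225] open 0.0596 grip 30.0 F [ 1.1 -0.3  0.6]
t 8.62 pos [ 0.5036 -0.1964  0.1815] open 0.0941 grip 0.0 F [-0.  -0.1  0.1]
```

View pics/c1.png

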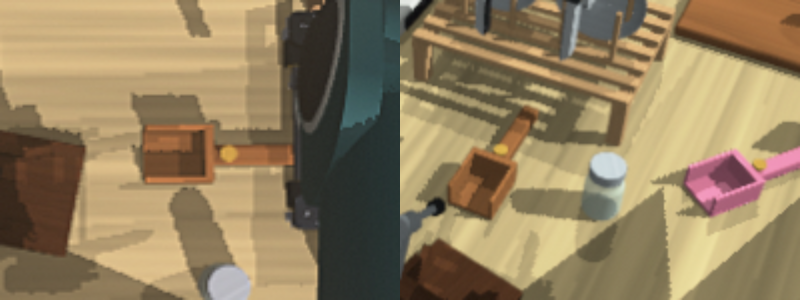

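The scoop is out in the open. The stud is at about (391.6,241) in the top view, and the handle is clear of the rack. I'll regrasp by the handle and load the nest.

Run:
```python
from h import *
im=cv2.imread("pics/t1.png")[:,:,::-1].copy(); hsv=cv2.cvtColor(im,cv2.COLOR_RGB2HSV)
m=(hsv[...,0]>=18)&(hsv[...,1]>150); ys,xs=np.nonzero(m[230:252,384:400]); uv=[[xs.mean()+384,ys.mean()+230]]
s=onz("top",uv,.028)[0]; print(uv,len(xs),s)
assert abs(s[0]-.504)<.006 and abs(s[1]+.142)<.01
g=np.array([s[0],s[1]-.052,0.]); a=np.pi/2
robot.move_linear(g+[0,0,.07],velocity=.25)
print(robot.move_linear(g+[0,0,.0215],velocity=.08,threshold=6)); st()
robot.gripper_to(.01); st()
robot.move_linear(g+[0,0,.045],velocity=.1); st()
i2=snap("side","s2"); im=snap("top","t2")
cv2.imwrite("pics/c2.png",np.hstack([cv2.resize(im[180:300,300:460],(400,300)),cv2.resize(i2[160:310,300:500],(400,300))])[:,:,::-1])
```

```text
[[np.float64(390.71875), np.float64(240.9375)]] 32 [ 0.50309598 -0.14858819  0.028     ]
False
t 10.07 pos [ 0.5033 -0.2006  0.0216] open 0.0941 grip 0.0 F [-0.7  0.5  0.2]
t 11.18 pos [ 0.5031 -0.2006  0.0215] open 0.0219 grip 30.0 F [ 0.   0.7 -0.5]
t 11.56 pos [ 0.5033 -0.2008  0.0453] open 0.0219 grip 30.0 F [-1.1 -1.  -2.4]
```

View pics/c2.png

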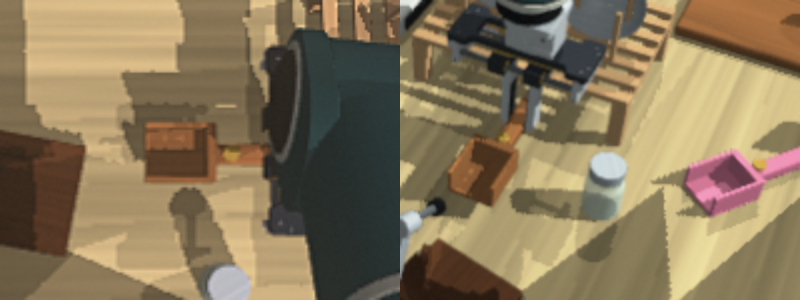

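The scoop is held by the handle, nearly level, with the head at about (180,152) in the left crop. I'll move to the nest entry and slide it in until the force says stop.

Run:
```python
from h import *
s=robot.get_state()
robot.move_linear(s["ee_pos"]+[0,0,.02],velocity=.15)
robot.move_linear(J(-.290,0,.065),velocity=.15,frame=R(JA)); st()
print("down",robot.move_linear(J(-.290,0,.0367),velocity=.05,threshold=5)); st()
print("in",robot.move_linear(J(-.170,0,.0367),velocity=.05,threshold=12)); s=st()
d=s["ee_pos"][:2]-JO; print("jig xy",d@U,d@V)
im=snap("top","t3"); i2=snap("side","s3")
cv2.imwrite("pics/c3.png",np.hstack([cv2.resize(im[205:295,220:340],(400,300)),cv2.resize(i2[230:380,240:440],(400,300))])[:,:,::-1])
```

```text
t 12.87 pos [ 0.4296 -0.1117  0.0649] open 0.0216 grip 30.0 F [-0.7 -0.3 -0.9]
down False
t 13.58 pos [ 0.4292 -0.1111  0.0367] open 0.0213 grip 30.0 F [ 0.7  0.3 -1.2]
in True
t 15.57 pos [ 0.4503 -0.002   0.0365] open 0.0220 grip 30.0 F [ 0.3 -3.5 -0.3]
jig xy -0.17876895486617483 4.0686762089948815e-05
```

View pics/c3.png

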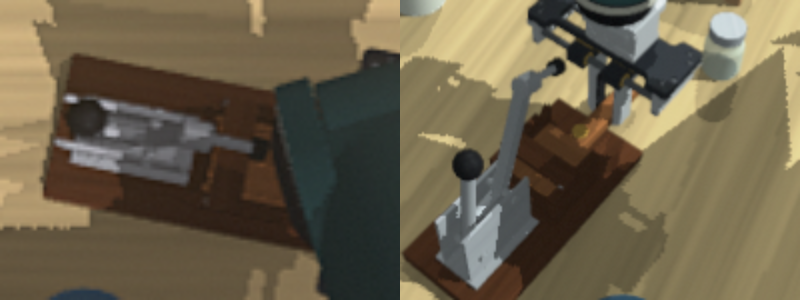

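Contact came at jig x −0.1788, against a predicted home position of −0.179, and both views show the scoop in the nest. I'll push once more gently, release, retreat, and check the stud position.

Run:
```python
from h import *
print(robot.move_linear(J(-.170,0,.0367),velocity=.04,threshold=14)); s=st(); d=s["ee_pos"][:2]-JO; print("jig",d@U,d@V)
robot.gripper_to(.08)
robot.move_linear(s["ee_pos"]+[0,0,.3],velocity=.3)
robot.move_ptp(ball(0)+[0,0,.15],R(JA)); st()
i2=snap("side","s4"); im=snap("top","t4")
hsv=cv2.cvtColor(i2,cv2.COLOR_RGB2HSV)
e=proj("side",[J(-.127,0,.043)])[0]; print("expect stud px",e)
x,y=e.round().astype(int); b=hsv[y-12:y+13,x-12:x+13]; m=(b[...,0]>=18)&(b[...,0]<32)&(b[...,1]>140)&(b[...,2]>90)
ys,xs=np.nonzero(m); print(len(xs)); 
if len(xs): 
    P=onz("side",[[xs.mean()+x-12,ys.mean()+y-12]],.042)[0]; d=P[:2]-JO; print("stud jig",d@U,d@V)
cv2.imwrite("pics/c4.png",np.hstack([cv2.resize(im[205:295,220:340],(400,300)),cv2.resize(i2[230:380,240:440],(400,300))])[:,:,::-1])
```

```text
True
t 15.88 pos [ 0.4507 -0.0007  0.0364] open 0.0216 grip 30.0 F [ 0.6 -1.5  5.5]
jig -0.17748407981252695 -4.0655483463025794e-05
t 18.89 pos [0.4912 0.2066 0.3164] open 0.0804 grip 0.0 F [-0.3 -0.6  0.3]
expect stud px [329.62522536 294.148571  ]
52
stud jig -0.12562633935349962 0.0007487128044806731
```

View pics/c4.png

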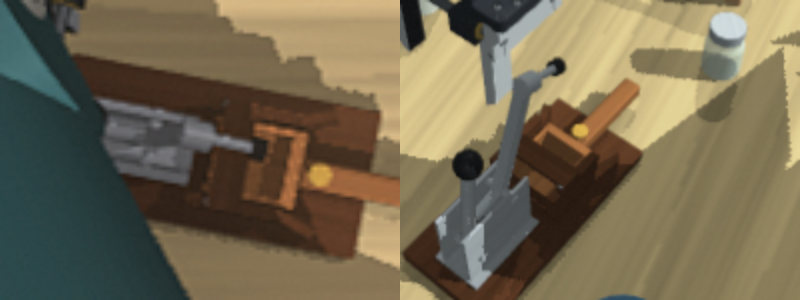

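The stud is seen at jig (−125.6, 0.7) mm against −127 expected, and the scoop is flat under the strap, so it is home. Next: pinch the ball and swing the clamp.

Run:
```python
from h import *
b=ball(0)+np.array([*(.001*U),0])
robot.move_linear(b+[0,0,.05],velocity=.25)
print(robot.move_linear(b,velocity=.1,threshold=6)); st()
robot.gripper_to(.01); st()
for th in np.arange(.15,1.51,.15):
    robot.move_linear(ball(th),velocity=.12); s=robot.get_state(); print("%.2f"%th,s["force"].round(1),round(s["opening"],4))
print(robot.move_linear(ball(1.60),velocity=.06,threshold=25)); s=st()
d=s["ee_pos"][:2]-JO; print("angle",np.radians(97)-np.arctan2(s["ee_pos"][2]-.043,d@U-.05))
```

```text
False
t 20.19 pos [0.4917 0.2088 0.1677] open 0.0801 grip 0.0 F [ 0.6 -0.9 -0.3]
t 21.07 pos [0.4915 0.2086 0.1671] open 0.0265 grip 30.0 F [ 2.3  0.2 -1.5]
0.15 [ 3.1  1.1 -1.3] 0.0263
0.30 [ 2.3  1.  -0.4] 0.0268
0.45 [ 1.1  1.9 -0. ] 0.0263
0.60 [1.8 3.  2.2] 0.0263
0.75 [0.4 3.8 2.8] 0.0265
0.90 [0.8 4.4 2. ] 0.0267
1.05 [0.3 6.1 1.2] 0.0268
1.20 [-0.2  5.5  3.3] 0.0267
1.35 [-0.9  6.   3. ] 0.0262
1.50 [-0.1  6.5 -0.2] 0.0266
False
t 24.51 pos [0.5175 0.3453 0.0543] open 0.0269 grip 30.0 F [-0.1  7.6 -1.3]
angle 1.602905954410455
```

Run:
```python
from h import *
print(robot.move_linear(ball(1.66),velocity=.04,threshold=15)); s=st()
robot.gripper_to(.08); s=st()
robot.move_linear(s["ee_pos"]+[0,0,.17],velocity=.25)
robot.move_linear(J(.22,0,.30),velocity=.25)
robot.pause(1.0); st()
im=snap("top","t5"); i2=snap("side","s5")
cv2.imwrite("pics/c5.png",np.hstack([cv2.resize(im[190:310,190:350],(400,300)),cv2.resize(i2[230:410,190:430],(400,300))])[:,:,::-1])
print("expect ball 1.57: side",proj("side",[ball(1.57)]),"top",proj("top",[ball(1.57)]))
x,y=proj("side",[ball(1.57)])[0].round().astype(int); m=(i2[y-18:y+18,x-18:x+18].max(2)<45).astype(np.uint8)
k=cv2.connectedComponentsWithStats(m); print(k[3][1:]+[x-18,y-18],k[2][1:])
```

```text
True
t 24.73 pos [0.5176 0.3459 0.0492] open 0.0266 grip 30.0 F [ 2.1  2.1 -3.3]
t 25.68 pos [0.5175 0.3465 0.0498] open 0.0800 grip 0.0 F [0.2 0.  0.2]
t 28.02 pos [0.5265 0.3895 0.3   ] open 0.0799 grip 0.0 F [ 0.3 -0.7  0.5]
expect ball 1.57: side [[226.64263116 394.66579257]] top [[201.43155881 233.8343834 ]]
[[226.10743802 396.28099174]] [[ 11  12  14  14 121]]
```

View pics/c5.png

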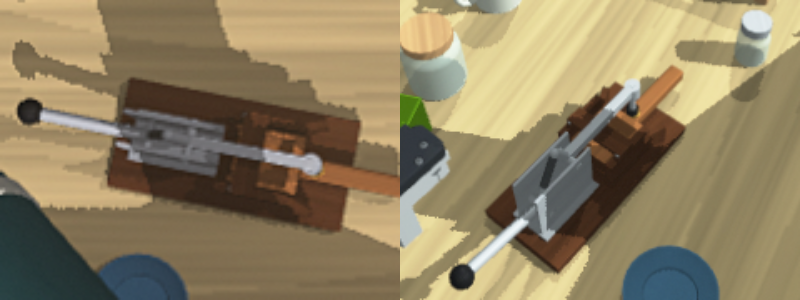

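The clamp is locked with the hand off: the ball is at side (226,396) against (227,395) expected for 1.57, and the pad is on the stud. Next, swing it back open.

Run:
```python
from h import *
b=ball(1.57)
robot.move_linear(b+[0,0,.12],velocity=.3)
robot.move_linear(b+[0,0,.0],velocity=.12,threshold=8); st()
robot.gripper_to(.01); st()
for th in list(np.arange(1.42,.05,-.15))+[0.]:
    robot.move_linear(ball(th),velocity=.12); s=robot.get_state(); print("%.2f"%th,s["force"].round(1),round(s["opening"],4))
print(robot.move_linear(ball(-.08),velocity=.04,threshold=12)); s=st()
robot.gripper_to(.08); s=st()
robot.move_linear(s["ee_pos"]+[0,0,.15],velocity=.25)
robot.move_linear(J(.22,0,.33),velocity=.25)
robot.pause(.5); st()
im=snap("top","t6"); i2=snap("side","s6")
cv2.imwrite("pics/c6.png",np.hstack([cv2.resize(im[190:310,190:350],(400,300)),cv2.resize(i2[230:380,240:440],(400,300))])[:,:,::-1])
x,y=proj("side",[ball(0)])[0].round().astype(int); m=(i2[y-18:y+18,x-18:x+18].max(2)<45).astype(np.uint8)
k=cv2.connectedComponentsWithStats(m); print((x,y),proj("side",[ball(.1)]),k[3][1:]+[x-18,y-18],k[2][1:,4])
```

```text
t 29.86 pos [0.5181 0.3447 0.0591] open 0.0800 grip 0.0 F [ 0.  -0.7  1. ]
t 30.74 pos [0.5174 0.3444 0.0583] open 0.0265 grip 30.0 F [-2.2 -0.3  2. ]
1.42 [-3.1 -0.4  0.6] 0.0264
1.27 [-4.4 -1.2  1.6] 0.0266
1.12 [-3.6 -0.8 -0.9] 0.0267
0.97 [-4.2  0.  -0.9] 0.0266
0.82 [-3.8  0.9 -0.4] 0.0265
0.67 [-4.4  1.7 -0.1] 0.0265
0.52 [-3.6  0.6  0.4] 0.0259
0.37 [-3.2  0.3 -0.8] 0.0217
0.22 [0.2 0.5 0.4] 0.0102
0.07 [ 0.3  1.2 -1.2] 0.0103
0.00 [ 0.1 -0.   1.2] 0.0099
False
t 34.48 pos [0.4893 0.1978 0.1655] open 0.0100 grip 0.0 F [-1.4  1.   0.2]
t 35.62 pos [0.4892 0.198  0.1655] open 0.0796 grip 0.0 F [-0.3 -0.6  1.1]
t 37.81 pos [0.5265 0.3893 0.3301] open 0.0798 grip 0.0 F [ 0.8 -0.1  0.1]
(np.int64(274), np.int64(311)) [[268.91517471 315.60100655]] [] []
```

View pics/c6.png

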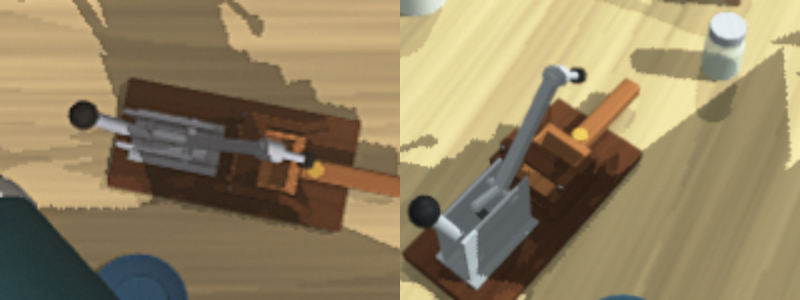

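The ball slipped out of the pinch partway, and now sits at about side (252,335), top (223,236). The stud is pressed and the scoop is still home. I'll triangulate the ball and pinch it again.

```bash
cat >> h.py <<'E'
def findball(im,i2,gt,gs,r=12):
    out=[]
    for n,i,(x,y) in(("top",im,gt),("side",i2,gs)):
        m=(i[y-r:y+r,x-r:x+r].max(2)<50).astype(np.uint8); k=cv2.connectedComponentsWithStats(m)
        j=1+k[2][1:,4].argmax(); print(n,k[3][j]+[x-r,y-r],k[2][j]); out.append(ray(n,[k[3][j]+[x-r,y-r]]))
    (o1,d1),(o2,d2)=out; s=np.linalg.lstsq(np.c_[d1[0],-d2[0]],o2-o1,rcond=None)[0]
    p,q=o1+d1[0]*s[0],o2+d2[0]*s[1]; P=(p+q)/2; d=P[:2]-JO
    th=np.radians(97)-np.arctan2(P[2]-.043,d@U-.05)
    print("ball",P,"gap",np.linalg.norm(p-q),"jig",d@U,d@V,"th",th,"r",np.hypot(P[2]-.043,d@U-.05)); return P,th
E
python3 - <<'E'
from h import *
L=lambda f:cv2.imread(f"pics/{f}.png")[:,:,::-1]
findball(L("t0"),L("s0"),(245,239),(273,312))
findball(L("t5"),L("s5"),(202,234),(227,396))
P,th=findball(L("t6"),L("s6"),(223,236),(252,335))
E
```

```text
[ WARN:0@0.294] global loadsave.cpp:275 findDecoder imread_('pics/t0.png'): can't open/read file: check file path/integrity
Traceback (most recent call last):
TypeError: 'NoneType' object is not subscriptable
```

Run:
```python
from h import *
L=lambda f:cv2.imread(f"pics/{f}.png")[:,:,::-1]
findball(L("top0"),L("side0"),(245,239),(273,312))
findball(L("t5"),L("s5"),(202,234),(227,396))
P,th=findball(L("t6"),L("s6"),(223,236),(252,335))
```

```text
top [245.08 239.98] [  6   8  13  12 100]
side [273.28813559 312.11299435] [  5   5  15  15 177]
ball [0.49094273 0.20884789 0.1659032 ] gap 0.0010720262138448266 jig 0.035927783783579643 0.0004203395626111973 th 0.008171129710282443 r 0.12370619897852866
top [201.21538462 233.81538462] [ 7  8 10  9 65]
side [226.34027778 395.9375    ] [  5   5  14  14 144]
ball [0.51806939 0.34581361 0.05526291] gap 0.00013371943854263577 jig 0.17555306993303427 -7.363924166224045e-05 th 1.59560709753745 r 0.12615051416715672
top [222.67105263 235.34210526] [ 7  7 11 10 76]
side [251.54651163 335.52906977] [  5   5  15  16 172]
ball [0.50217532 0.26354806 0.15868061] gap 0.000113234181275898 jig 0.09176623816506149 -0.00016859423837295892 th 0.46865596168052726 r 0.12298952266379018
```

Run:
```python
from h import *
robot.gripper_to(.0)
robot.move_linear(J(.135,0,.25),velocity=.25)
robot.move_linear(J(.135,0,.163),velocity=.15,threshold=8); st()
print(robot.move_linear(J(.070,0,.163),velocity=.08,threshold=20)); st()
print(robot.move_linear(J(.045,0,.163),velocity=.04,threshold=9)); s=st(); print("jig",(s["ee_pos"][:2]-JO)@U)
robot.move_linear(J(.135,0,.163),velocity=.2)
robot.move_linear(J(.22,0,.33),velocity=.25); robot.pause(.3); st()
im=snap("top","t7"); i2=snap("side","s7")
findball(im,i2,(245,239),(273,312))
cv2.imwrite("pics/c7.png",np.hstack([cv2.resize(im[80:320,180:500],(400,300)),cv2.resize(i2[230:380,240:440],(400,300))])[:,:,::-1])
```

```text
t 40.50 pos [0.5106 0.3068 0.164 ] open 0.0006 grip 0.0 F [-0.4  0.2  0.2]
False
t 41.46 pos [0.4977 0.2422 0.1628] open 0.0006 grip 0.0 F [0.3 0.2 0.1]
True
t 41.88 pos [0.4953 0.2307 0.1632] open 0.0005 grip 3.6 F [ 2.6  6.4 -1. ]
jig 0.0581772936892645
t 43.62 pos [0.5265 0.389  0.3295] open 0.0004 grip 0.0 F [-0.3 -0.1  0.3]
top [245.40186916 240.07476636] [  6   8  13  11 107]
side [273.43352601 312.24855491] [  5   5  15  15 173]
ball [0.49093839 0.20835277 0.16477908] gap 0.0012852772980777199 jig 0.0354409265243302 0.0003301185677132559 th 0.003184643097408957 r 0.12264628228315468
```

View pics/c7.png

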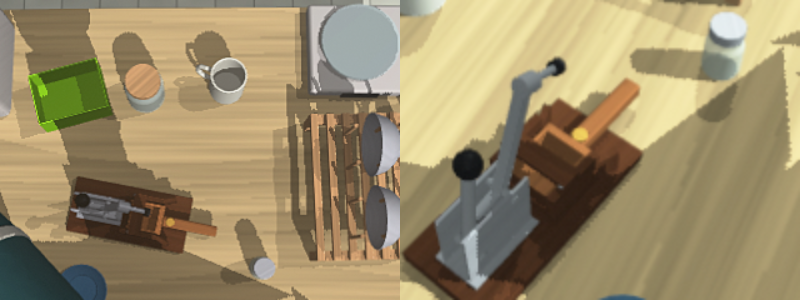

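The clamp is back fully open: the ball matches its starting pixels within 0.4 px. The bystanders are in place. Numeric check that the stud went down and the scoop stayed home:

Run:
```python
from h import *
for f in("4","7"):
    r=[]
    for n,z in(("side",.043),("top",.043)):
        hsv=cv2.cvtColor(cv2.imread(f"pics/{n[0]}{f}.png"),cv2.COLOR_BGR2HSV)
        x,y=proj(n,[J(-.127,0,z-.003)])[0].round().astype(int); b=hsv[y-9:y+10,x-9:x+10]
        m=(b[...,0]>=18)&(b[...,0]<32)&(b[...,1]>140)&(b[...,2]>90); ys,xs=np.nonzero(m); r.append([xs.mean()+x-9,ys.mean()+y-9]); print(f,n,len(xs),r[-1])
    (o1,d1),(o2,d2)=ray("side",[r[0]]),ray("top",[r[1]])
    s=np.linalg.lstsq(np.c_[d1[0],-d2[0]],o2-o1,rcond=None)[0]; P=(o1+d1[0]*s[0]+o2+d2[0]*s[1])/2
    d=P[:2]-JO; print("stud jig",d@U,d@V,P[2])
print("px per 7mm",proj("side",[J(-.127,0,.036)])-proj("side",[J(-.127,0,.043)]))
```

```text
4 side 52 [np.float64(329.5), np.float64(295.0)]
4 top 37 [np.float64(315.4864864864865), np.float64(257.02702702702703)]
stud jig -0.12725652535403825 0.00014170095947840396 0.039555736489460314
7 side 49 [np.float64(329.57142857142856), np.float64(296.83673469387753)]
7 top 35 [np.float64(315.8), np.float64(257.25714285714287)]
stud jig -0.12780477737920107 8.246025474557475e-05 0.03201858235893651
px per 7mm [[-0.03741646  1.88199975]]
```

The stud dropped 7.5 mm ± noise, and the side-view shift of 1.84 px matches the 1.88 px expected for 7 mm. The scoop is still home, at −127.8 mm against −127 expected. Handing in.

```bash
python3 -c "
from rig import robot
print(robot.get_state()['time'], robot.sign_off())"
```

```text
the job is handed in; nothing more can be done
43.7167 None
```

The job is handed in at 43.7 s: the scoop is home in the nest, its stud measures pressed down, the clamp held locked with the hand off and is fully open again (after one slip of the ball), and the bystanders in my last pictures look unmoved.

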